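# Crack open the sealed welding-rod chest and hold it ajar

## Robot

A 6-joint arm with a two-finger parallel gripper is mounted at the origin on the work surface. World frame = base frame: x ahead of the robot, y to its left, z up, the work surface at z = 0. Lengths are in mm, angles in rad, forces in N, time in s.
With the tool pointing down it reaches from about 350 to 875 mm from the base axis. Payload 4.2 kg.
Tool frame: the origin (TCP) lies midway between the tips of the shut fingers; the grasp point (between the pads) lies 19 mm behind it; z points along the fingers, y is the direction in which the jaws open and shut (so a half turn about z gives the same grasp; the last joint's range is limited). The gripper opens to 85 mm and grips with 20 to 120 N. Pads are 22 mm wide; open, the fingers measure 114 mm over their backs; the gripper's body (76 mm by 85 mm) begins 54 mm behind the grasp point. The pads swing forward as they close: fully open they stand 13 mm farther back than shut.
Start: joints at [1.389, 0.385, 0.008, 0, -1.194, -0.259], TCP at [266.631, 565.25, 231.312] pointing down, gripper open.
Joint ranges: [-3.14, 3.14], [-1.21, 2.06], [-1.07, 1.41], [-3.16, 2.05], [-2.99, -0.16], [-3.1, 3.1]. Speed limits (rad/s): [2.79, 2.79, 3.14, 3.14, 3.14, 3.14].

## Interface

Orientations are given as a unit quaternion [x, y, z, w].
In Python, from bench import arm, eyes, nets gives the robot as it stands.
- The arm moves only by the tool jog_arm, never from a script. Its argument "rows" is a list of rows, each a list of 3 entries, a list of its own where there are three numbers: the shift along the tool's x, y, z in cm, then the turn, a rotation vector about the tool's x, y, z in degrees, then the finger opening in cm, from 0 to 8.54. In form: [[[x, y, z], [ax, ay, az], jaw], ...]. A call has 1 to 10 rows; each row shifts and turns the commanded pose from where the row before left it, along the tool's axes as they then stand; what a row does not reach is not made up. A row lasts 1/8 s, in which the tool goes at most 62.5 mm and 10.7 degrees, less where a joint would pass 70% of its speed; a pose out of reach is approached as far as the arm can. A call with a gripper value outside its range is refused whole. The fingers move at their own pace and stop on an object; the grip force is fixed at half the most. Time passes only in rows, so rows that do not move let the fingers close. It gives the time, the measured TCP pose, the force and the opening at its end, in the units of the state.
- arm.read_state(): the state, without advancing time (a new reading comes with each control period).
- eyes.get_image(name): name is "scene" or "top"; returns the picture (384x512x3 uint8, red, green, blue); there is no depth.
- eyes.camera_model(name): a dict with "K" (3x3 intrinsics, pixels), "rvec" (rotation vector, rad) and "tvec" (3), from world to camera coordinates, as OpenCV has them. Camera axes: x right, y down, z forward; pixel columns grow to the right and rows downward; lengths in mm; the calibration is good to about 2 mm. A picture is of the moment at which its call begins. camera_model takes no time and is no camera call.
- arm.job_done(): hands the job in, once; it reports no verdict.
Trained networks look in the newest picture that a camera, given by its name, has taken for a name from the list of things; names that differ only in an ending like _2 or _b are one class to them, and where a whole thing is asked for, a point or a joint stands for the part that bears it (a point fixed in the world has none). Each returns a list of dicts, best first, with "conf" (0 to 1); they miss things now and then, are a little off and sometimes report something else, mostly with a low value. They report only what shows in the picture. A call takes as long as a camera call.
- nets.boxes_of(camera, name): "position" ([column, row] as shares, 0 to 1, of the picture: columns of its width, rows of its height, amid what is visible of it).
The state is a dict: "clock": time; "joints": joint angles; "joint_vel": joint speeds; "joint_efforts": joint torques, N m; "position": TCP position; "ee_rot": TCP orientation; "contact_force": force on the tool from outside, world axes, zero at the start; "wrist_torque": the same for the moment, N m; "gripper_width": finger opening in mm.
Only numpy, scipy, OpenCV 4.12 (cv2) and the standard library are available. Lean on these libraries where they do the work, as an engineer would, in place of code of your own. Each camera call takes 0.05 s, during which the arm holds its last target.

## Task

The welding-rod chest has to be vented before anyone opens it fully: slide the red-knobbed bolt on its front all the way to its open end stop, then take the lid by its black bar handle and pull up until it breaks free of the sticky gasket. Check the lid at once, so that it never flies up wide open, and finish while still holding it by the handle, steady, with its front edge about 30 mm above the closed position; do not put it down or let go. Leave the other things on the bench where they are.

Things in the scene. Friction and masses are not known exactly. Their poses are not given: they have to be found in the camera images.
- chest: Sealed welding-rod chest: green sheet-metal box, 220 mm deep (its x), 440 mm wide (its y), rim 150 mm above the bench, with an orange gasket on the rim and a grey hinged lid on top. It is fixed to the bench. Origin: centre of its underside, at bench height; its x axis points from the front (bolt side, towards the robot) to the hinge side, y to the left as seen from the robot, z up. In this frame, the front face is at x = -110 mm.
- bolt (a joint): Slide bolt on the chest's front face, in m: 0 = fully locked (its rod is through the keeper that hangs from the lid), 0.050 = end stop, fully open. It grows as the knob moves along the chest's -y (to the right as seen from the robot). It starts somewhere between 0 and 0.010 and stays where it is left; sliding it takes about 3 N. The rod no longer holds the lid from about 0.025 on.
- knob_grip (a point): Centre of the bolt's red knob, a lying cylinder of 16 mm diameter and 30 mm length that sticks out horizontally from the chest's front (along the chest's -x), reaching from 29 to 59 mm in front of the front face, 137 mm above the bench, 40 mm under the lid's top. It can be pinched from above with the fingers on either side along the chest's y. At bolt = 0 it lies at (-153, -20, 137) mm in the chest's frame. Its axes are parallel to the chest's.
- lid (a joint): Opening angle of the lid about its hinge line, in rad: 0 = closed, grows as the front edge rises, about 0.236 m of rise per rad (30 mm at 0.127 rad). Readings scatter by several mrad. Let go of, the lid drops back and rests on the gasket lip, open by less than 0.06 rad.
- lid_hinge (a point): Middle of the hinge line, which runs along the chest's y: at (118, 0, 150) mm in the chest's frame. Fixed.
- lid_edge (a point): Middle of the lid's lower front edge: at (-118, 0, 152) mm in the chest's frame when closed; moves with the lid. The gasket lip grips the lid: its resistance builds up in the first 2 mm of this edge's rise and lets go suddenly at 5 to 10 mm; then it resists no more. The handle needs an upward pull of about 12 to 22 N to pass the peak, then 5 to 7 N to carry the lid.
- lid_handle: Black bar handle on the lid, near the front edge. Origin: on the lid's top, midway between the two posts; at (-65, 0, 177) mm in the chest's frame when the lid is closed. Its axes are parallel to the chest's when the lid is closed, and tilt with the lid.
- handle_grip (a point): Middle of the handle's round bar: 14 mm diameter, 142 mm long along the chest's y, free between its posts for 100 mm; at (-65, 0, 225) mm in the chest's frame when the lid is closed; the bar's axis is 48 mm above the lid's top. To be gripped from above with the fingers in front of and behind the bar.
- block: Bystander: loose aluminium block 55 x 110 x 50 mm, origin under its centre. In front of the chest, right of the bolt.
- tube_post: Bystander: loose workpiece, steel tube of 52 mm diameter standing on a square plate 100 x 100 x 8 mm, 148 mm high in all, origin under its centre. Beside the chest's right end.
- wire_brush: Bystander: loose wire brush, wooden back 250 x 22 mm, 38 mm high, origin under its middle. Beside the chest's left end.
- magnet: Bystander: loose yellow and steel three-cornered welding magnet, about 95 mm a side, 21 mm thick, lying flat, origin under its centre. In front of the chest, left of the bolt.

How it is judged (in metres and radians):
On the way, in this order (a step that is already met when the one before it is completed fails the run):
1. the bolt is slid to its open end stop, lid still shut (value of joint bolt above 0.046 m and value of joint lid below 0.03 rad), for 0.2 s.
2. the lid has broken free of the gasket and is held ajar by the handle (value of joint lid between 0.08 and 0.19 rad and contact force between the fingers and lid_handle above 1 N), for 0.5 s.
At the end, for the whole second after the job is handed in: The bolt is within 4 mm of its open end stop; the lid is held still by the fingers on its handle, open by 0.08 to 0.19 rad (front edge 19 to 45 mm above closed); nothing else carries it: the four bystanders are within 20 mm of where they started (all of step 2 and velocity of joint lid between -0.1 and 0.1 rad/s and value of joint bolt above 0.046 m and distance of each of block, magnet, tube_post, wire_brush from where it was at the start of the episode below 0.02 m); the arm keeps its last pose, push and grip.
It fails at once if the lid flies up wide open (front edge more than about 85 mm above closed) (value of joint lid above 0.36 rad).
It fails at once if a bystander is shoved or knocked over (distance of any of block, magnet, wire_brush, tube_post from where it was at the start of the episode above 0.03 m or angle between tube_post's own z axis and vertical above 0.3 rad).
It also fails if it takes over 48 s, if anything falls off the work surface, if the arm or the gripper's body presses on something with over 40 N, if the wrist force passes 120 N, or if a joint passes its speed limit or range.

## Working session

There is one attempt and no reset: what is moved stays moved. The work goes in short steps, Python scripts to look and compute and a tool call to move; the robot and the scene stay as the last step left them, time stands still between calls to the robot, and variables do not carry over. Pictures are saved under pics/ and viewed, and the job is handed in when it is done.

Besides the shell and the picture viewer there is one more tool, called as name([rows], argument=value, ...), one row to a line, values as JSON. jog_arm: Moves the arm, as the interface text tells. Its arguments: {"type":"object","properties":{"rows":{"type":"array","items":{"type":"array"}}},"required":["rows"]}

```bash
mkdir -p pics; python3 - <<'E'
from bench import arm, eyes, nets
import cv2,numpy as np
for n in ["scene","top"]:
    im=eyes.get_image(n); cv2.imwrite(f"pics/{n}0.png",im[:,:,::-1])
    m=eyes.camera_model(n); print(n,np.round(m["K"],1).tolist(),np.array(m["rvec"]).ravel(),np.array(m["tvec"]).ravel())
    for o in ["chest","bolt","knob_grip","lid","lid_edge","lid_handle","handle_grip","block","tube_post","magnet","wire_brush"]:
        r=nets.boxes_of(n,o); print(o,[(round(d["conf"],2),round(d["position"][0]*512,1),round(d["position"][1]*384,1)) for d in r[:2]])
print(arm.read_state())
E
```

```text
scene [[424.3, 0.0, 256.4], [0.0, 424.3, 199.9], [0.0, 0.0, 1.0]] [ 2.25534131  1.31609079 -0.39426496] [-301.36823271 -332.17263279 1504.8118569 ]
chest [(0.87, 238.7, 241.1)]
bolt [(0.45, 198.0, 201.9)]
knob_grip []
lid [(0.85, 237.3, 234.7)]
lid_edge [(0.73, 238.4, 231.3)]
lid_handle [(0.97, 220.4, 203.7), (0.72, 299.3, 163.6)]
handle_grip [(0.95, 220.8, 199.5)]
block [(0.65, 129.8, 248.4)]
tube_post [(0.88, 113.7, 306.1), (0.75, 239.4, 241.1)]
magnet [(0.63, 232.8, 175.8)]
wire_brush [(0.7, 220.2, 203.1), (0.58, 298.7, 162.9)]
top [[484.4, 0.0, 259.2], [0.0, 484.4, 190.4], [0.0, 0.0, 1.0]] [ 2.10968852 -2.17027109  0.17063677] [   3.97059185  619.34139911 1354.28990835]
chest [(0.81, 275.3, 178.1)]
bolt [(0.58, 300.6, 218.4)]
knob_grip [(0.56, 295.3, 219.3), (0.16, 395.5, 186.5)]
lid [(0.78, 274.6, 176.9)]
lid_edge [(0.75, 395.5, 185.7), (0.62, 274.4, 175.3)]
lid_handle [(0.72, 284.2, 193.4)]
handle_grip [(0.86, 281.5, 193.3)]
block [(0.85, 365.3, 234.5)]
tube_post [(0.91, 397.8, 188.7), (0.65, 299.9, 218.6)]
magnet [(0.8, 238.7, 267.5), (0.2, 175.7, 246.7)]
wire_brush [(0.95, 176.7, 251.0), (0.49, 275.6, 174.9)]
{'clock': 1.2, 'joints': array([ 1.38860551e+00,  3.84668591e-01,  7.88673004e-03,  3.03426694e-05,
       -1.19401509e+00, -2.58589360e-01]), 'joint_vel': array([-0.00162296, -0.00053906, -0.0011206 ,  0.00174132, -0.00148274,
        0.00184791]), 'joint_efforts': array([-7.45024699e-04, -3.92092502e+01,  1.88612884e+01,  4.19081748e+00,
       -5.03176943e-04,  5.07383106e-06]), 'position': array([266.63399126, 565.23888081, 231.33035761]), 'ee_rot': array([ 9.75813466e-01, -2.18604848e-01,  1.41088217e-05, -2.24956744e-07]), 'contact_force': array([ 0.09779163,  0.06016755, -0.06918742]), 'wrist_torque': array([-0.06293771,  0.02805494,  0.06116361]), 'gripper_width': 85.14252547336116}
```

```bash
python3 - <<'E'
import cv2
for n in ["scene","top"]:
    im=cv2.imread(f"pics/{n}0.png"); c=im[110:360,70:380] if n=="scene" else im[90:300,140:440]
    cv2.imwrite(f"pics/{n}0z.png",cv2.resize(c,None,fx=2.4,fy=2.4,interpolation=cv2.INTER_CUBIC))
E
```

```text
(no output)
```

View pics/scene0z.png

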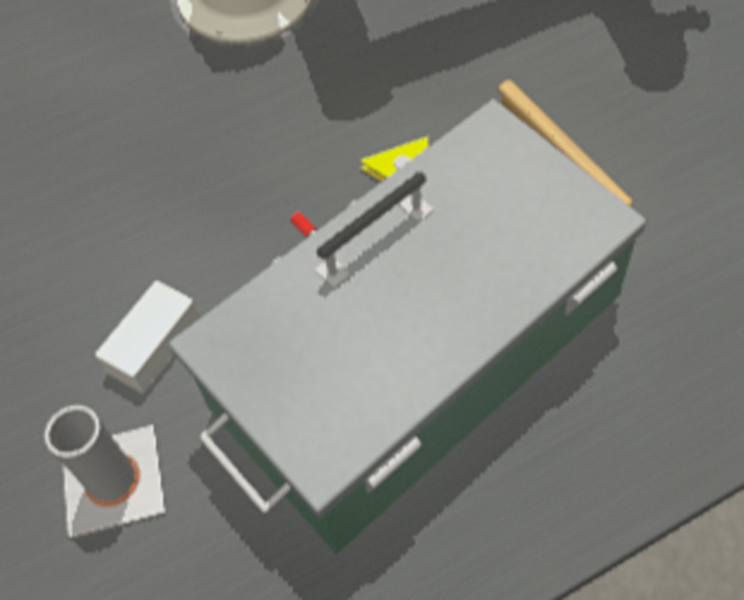

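View pics/top0z.png

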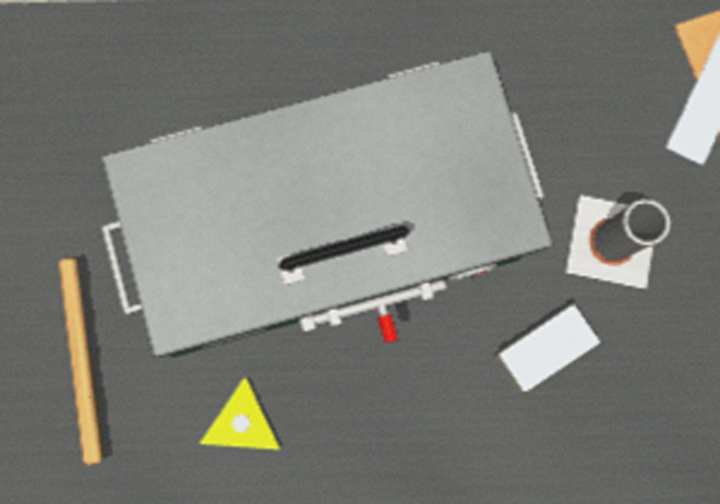

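The top view shows the chest turned about 15°, with the handle bar from about (257,200) to (311,186) px and the red knob near (302,226). The magnet is left of the knob and the block to its right. I'll fit the chest pose from the lid corners and the bar ends in both views.

```bash
cat > h.py <<'E'
import numpy as np,cv2
from bench import arm, eyes, nets
def proj(n,P):
    m=eyes.camera_model(n); return cv2.projectPoints(np.array(P,float).reshape(-1,3),np.array(m["rvec"],float),np.array(m["tvec"],float),np.array(m["K"],float),None)[0].reshape(-1,2)
def ray(n,uv,z):
    m=eyes.camera_model(n);R=cv2.Rodrigues(np.array(m["rvec"],float))[0];t=np.array(m["tvec"],float).ravel()
    d=R.T@np.linalg.inv(m["K"])@[uv[0],uv[1],1];c=-R.T@t
    return c+d*(z-c[2])/d[2]
def T(p,P):
    P=np.array(P,float);c,s=np.cos(p[2]),np.sin(p[2])
    return np.c_[p[0]+c*P[:,0]-s*P[:,1],p[1]+s*P[:,0]+c*P[:,1],P[:,2]]
E
python3 - <<'E'
from h import *
from scipy.optimize import least_squares
z=lambda L,o:(np.array(L)+.5)/2.4-.5+o
top=z([(104,157),(490,53),(551,244),(156,355),(287,264),(405,230)],(140,90))
sc=z([(644,220),(318,512),(171,344),(494,99),(324,250),(419,180)],(70,110))
def pts(p): 
    b,w=p[3],p[4]; return T(p,[(b,w,177),(b,-w,177),(-118,-w,177),(-118,w,177),(-65,71-3,225),(-65,-68,225)])
def ps(p):
    b,w=p[3],p[4]; return T(p,[(b,w,177),(b,-w,177),(-118,-w,177),(-118,w,177),(-65,-68,225),(-65,68,225)])
print([ray("top",q,177).round() for q in top])
f=lambda p:np.r_[proj("top",pts(p))-top,proj("scene",ps(p))-sc].ravel()
q=[ray("top",a,177) for a in top[:4]];c=np.mean(q,0); e=q[0]-q[1]; yaw=np.arctan2(-e[0],e[1])
r=least_squares(f,[c[0],c[1],yaw,118,228],loss="soft_l1");print(r.x,r.fun.reshape(-1,2).round(1).tolist())
p=r.x
im=eyes.get_image("top")[:,:,::-1]
big=cv2.resize(im[90:300,140:440],None,fx=4,fy=4); hsv=cv2.cvtColor(im.copy(),cv2.COLOR_BGR2HSV)
m=((hsv[...,0]<6)|(hsv[...,0]>174))&(hsv[...,1]>180)&(hsv[...,2]>100)
ys,xs=np.nonzero(m); print("red",xs.mean(),ys.mean(),len(xs),list(zip(xs,ys)))
k=xs<320
for n,pp in (("top",(xs[k].mean(),ys[k].mean())),):
  w=ray(n,pp,141); c,s=np.cos(p[2]),np.sin(p[2]); d=w[:2]-p[:2]; print(w,"chest",c*d[0]+s*d[1],-s*d[0]+c*d[1])
for nm,zz in [("block",50),("magnet",21),("tube_post",148),("wire_brush",38)]:
  r=nets.boxes_of("top",nm)
  if r:
    w=ray("top",np.array(r[0]["position"])*[512,384],zz);d=w[:2]-p[:2]; print(nm,w.round(),"chest",c*d[0]+s*d[1],-s*d[0]+c*d[1])
R=arm.read_state()["ee_rot"];from scipy.spatial.transform import Rotation as Ro
print(Ro.from_quat(R).as_matrix().round(3),arm.read_state()["clock"])
print("knob0",T(p,[(-153,-20,137),(-153,-70,137),(-65,0,225)]))
E
```

```text
[array([700., 187., 177.]), array([ 807., -247.,  177.]), array([ 588., -302.,  177.]), array([479., 131., 177.]), array([574., -13., 177.]), array([ 608., -143.,  177.])]
[ 6.48461225e+02 -5.62445706e+01  2.47339057e-01  1.10119061e+02
  2.23423218e+02] [[-0.2, -0.3], [-0.6, -1.0], [-0.2, -0.2], [-0.0, -0.1], [-2.5, -0.4], [0.0, -0.7], [0.0, -0.3], [-0.8, -0.7], [-1.7, -0.7], [-1.3, -0.3], [-2.0, 2.6], [1.1, -0.9]]
red 301.2037037037037 226.46296296296296 54 [(np.int64(302), np.int64(221)), (np.int64(298), np.int64(222)), (np.int64(299), np.int64(222)), (np.int64(300), np.int64(222)), (np.int64(301), np.int64(222)), (np.int64(302), np.int64(222)), (np.int64(298), np.int64(223)), (np.int64(299), np.int64(223)), (np.int64(300), np.int64(223)), (np.int64(301), np.int64(223)), (np.int64(302), np.int64(223)), (np.int64(298), np.int64(224)), (np.int64(299), np.int64(224)), (np.int64(300), np.int64(224)), (np.int64(301), np.int64(224)), (np.int64(302), np.int64(224)), (np.int64(303), np.int64(224)), (np.int64(299), np.int64(225)), (np.int64(300), np.int64(225)), (np.int64(301), np.int64(22
[... 988 characters left out ...]
4(231)), (np.int64(303), np.int64(231)), (np.int64(304), np.int64(231)), (np.int64(301), np.int64(232))]
[ 503.91272834 -122.62934046  141.        ] chest -156.40214111652654 -28.975436909802305
block [ 482. -316.   50.] chest -225.29550667274063 -210.8102123531453
magnet [406.  45.  21.] chest -210.32160419427487 157.5515869476398
tube_post [ 599. -379.  148.] chest -127.22441660111166 -300.35116188300015
wire_brush [479. 233.  38.] chest -93.5481174320182 322.44213153487783
[[ 0.904 -0.427  0.   ]
 [-0.427 -0.904 -0.   ]
 [ 0.     0.    -1.   ]] 1.45
knob0 [[ 505.01392305 -113.09412142  137.        ]
 [ 517.25516633 -161.57248734  137.        ]
 [ 585.43934976  -72.15818687  225.        ]]
```

jog_arm([
  [[0, 0, -3], [0, 0, 0], 8.5],
  [[3.6, 3.7, -1], [0, 0, 0], 8.5],
  [[3.6, 3.7, 0], [0, 0, 0], 8.5],
  [[3.6, 3.7, 0], [0, 0, 0], 8.5],
  [[3.6, 3.7, 0], [0, 0, 0], 8.5],
  [[3.6, 3.7, 0], [0, 0, 0], 8.5],
  [[3.6, 3.7, 0], [0, 0, 0], 8.5],
  [[3.6, 3.7, 0], [0, 0, 0], 8.5],
  [[3.6, 3.7, 0], [0, 0, 0], 8.5],
  [[3.6, 3.7, 0], [0, 0, 0], 8.5],
])

```text
clock: 2.7
position: [417.9, 124.3, 271.7]
ee_rot: [0.976, -0.218, 0.0, -0.0]
contact_force: [0.1, 0.2, 0.5]
gripper_width: 84.9
```

jog_arm([
  [[3.6, 3.7, 0], [0, 0, 0], 6],
  [[3.6, 3.7, 0], [0, 0, 0], 6],
  [[3.6, 3.7, 0], [0, 0, 0], 6],
  [[3.6, 3.7, 0], [0, 0, 0], 6],
  [[2.4, 2.4, 0], [0, 0, 0], 6],
  [[0, 0, 0], [0, 0, 10], 6],
  [[0, 0, 0], [0, 0, 10], 6],
  [[0, 0, 0], [0, 0, 10], 6],
  [[0, 0, 0], [0, 0, 10], 6],
  [[0, 0, 0], [0, 0, 10], 6],
])

```text
clock: 3.95
position: [496.1, -101.4, 271.4]
ee_rot: [0.79, -0.613, 0.0, -0.0]
contact_force: [-0.2, 0.0, 0.2]
gripper_width: 59.9
```

jog_arm([
  [[0, 0, 0], [0, 0, 10], 6],
  [[0, 0, 0], [0, 0, 10], 6],
  [[0, 0, 0], [0, 0, 10], 6],
  [[0, 0, 0], [0, 0, 10], 6],
  [[0, 0, 0], [0, 0, 10], 6],
  [[0, 0, 0], [0, 0, 10], 6],
  [[0, 0, 0], [0, 0, 10], 6],
  [[0, 0, 0], [0, 0, 10], 6],
  [[0, 0, 0], [0, 0, 10], 6],
  [[0, 0, 0], [0, 0, 0], 6],
])

```text
clock: 5.2
position: [496.1, -101.4, 271.4]
ee_rot: [-0.129, 0.992, 0.0, 0.0]
contact_force: [-0.6, 1.3, 0.4]
gripper_width: 59.9
```

```bash
cat >> h.py <<'E'
from scipy.spatial.transform import Rotation as Ro
CP=(648.46,-56.24,0.24734)
def where():
    s=arm.read_state(); R=Ro.from_quat(s["ee_rot"]).as_matrix(); c,si=np.cos(CP[2]),np.sin(CP[2])
    C=np.array([[c,si,0],[-si,c,0],[0,0,1]])
    print("t",round(s["clock"],2),"pos",s["position"].round(1),"chest pos",(C@(s["position"]-[CP[0],CP[1],0])).round(1),"F_chest",(C@s["contact_force"]).round(1),"w",round(s["gripper_width"],1),"J",s["joints"].round(2)); print("tool axes in chest\n",(C@R).round(3))
    return s,C,R
E
python3 - <<'E'
from h import *
where()
E
```

```text
t 5.2 pos [ 496.1 -101.4  271.4] chest pos [-158.8   -6.5  271.4] F_chest [-0.3  1.4  0.4] w 59.9 J [ 0.12  0.15 -0.21 -0.   -1.21 -1.43]
tool axes in chest
 [[-1.    -0.012  0.   ]
 [-0.012  1.    -0.   ]
 [-0.    -0.    -1.   ]]
```

jog_arm([
  [[-0.2, -2.3, 0], [0, 0, 0.7], 6],
  [[0, 0, 4], [0, 0, 0], 6],
  [[0, 0, 4], [0, 0, 0], 6],
  [[0, 0, 2], [0, 0, 0], 6],
  [[0, 0, 0], [0, 0, 0], 6],
])

```text
clock: 5.82
position: [502.9, -123.2, 169.9]
ee_rot: [-0.123, 0.992, 0.0, -0.002]
contact_force: [-0.8, -0.4, 0.5]
gripper_width: 60.4
```

```bash
python3 - <<'E'
from h import *
where()
for n in ["scene","top"]:
    im=eyes.get_image(n)[:,:,::-1]; c=im[150:270,140:260] if n=="scene" else im[160:280,240:360]
    cv2.imwrite(f"pics/{n}1.png",cv2.resize(c,None,fx=4,fy=4,interpolation=cv2.INTER_CUBIC))
a,b=[cv2.imread(f"pics/{n}1.png") for n in ("scene","top")]
cv2.imwrite("pics/c1.png",cv2.resize(np.hstack([a,b]),(800,400)))
E
```

```text
t 5.83 pos [ 502.9 -123.2  169.9] chest pos [-157.5  -29.3  169.9] F_chest [-0.9 -0.2  0.5] w 60.4 J [ 0.07  0.26 -0.34 -0.   -0.97 -1.4 ]
tool axes in chest
 [[-1.     0.    -0.004]
 [ 0.     1.     0.001]
 [ 0.004  0.001 -1.   ]]
```

View pics/c1.png

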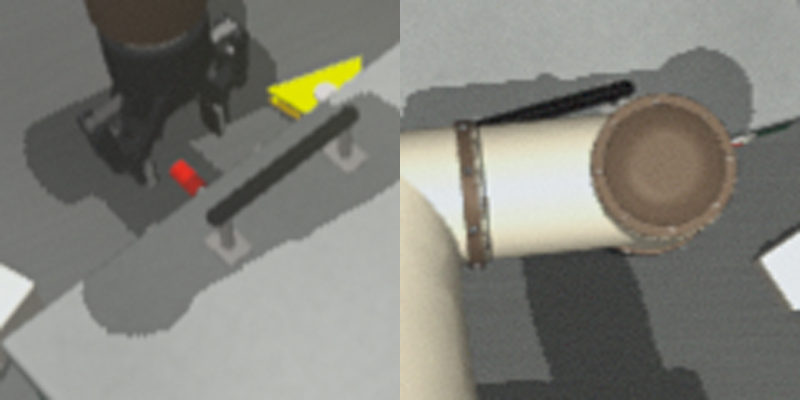

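The fingers straddle the knob, with the handle bar just behind the wrist. I'll lower slowly and watch the force.

jog_arm([
  [[0, 0, 1.5], [0, 0, 0], 6],
  [[0, 0, 1.5], [0, 0, 0], 6],
  [[0, 0, 1], [0, 0, 0], 6],
  [[0, 0, 0.8], [0, 0, 0], 6],
  [[0, 0, 0], [0, 0, 0], 6],
])

```text
clock: 6.55
position: [503.6, -123.2, 122.6]
ee_rot: [-0.122, 0.992, 0.0, -0.001]
contact_force: [0.4, -0.6, 0.3]
gripper_width: 59.8
```

```bash
python3 - <<'E'
from h import *
where()
for n in ["scene"]:
    im=eyes.get_image(n)[:,:,::-1]; c=im[130:280,120:270]
    cv2.imwrite(f"pics/{n}2.png",cv2.resize(c,None,fx=4,fy=4,interpolation=cv2.INTER_CUBIC))
E
```

```text
t 6.55 pos [ 503.6 -123.2  122.6] chest pos [-156.9  -29.4  122.6] F_chest [ 0.3 -0.7  0.3] w 59.8 J [ 0.07  0.32 -0.4  -0.   -0.86 -1.4 ]
tool axes in chest
 [[-1.     0.002 -0.002]
 [ 0.002  1.     0.   ]
 [ 0.002  0.    -1.   ]]
```

View pics/scene2.png

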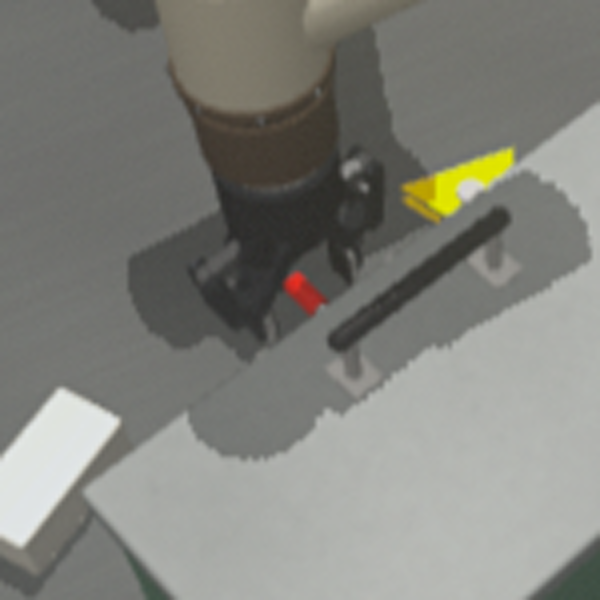

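The knob, at about (305,292) in the crop, sits between the two fingertips. Next I'll close on it.

jog_arm([
  [[0, 0, 0.1], [0, 0, 0], 0],
  [[0, 0, 0], [0, 0, 0], 0],
  [[0, 0, 0], [0, 0, 0], 0],
  [[0, 0, 0], [0, 0, 0], 0],
  [[0, 0, 0], [0, 0, 0], 0],
])

```text
clock: 7.22
position: [504.1, -123.1, 122.8]
ee_rot: [-0.122, 0.992, -0.0, 0.0]
contact_force: [-1.2, 1.5, 4.4]
gripper_width: 13.9
```

```bash
python3 - <<'E'
from h import *
where()
E
```

```text
t 7.22 pos [ 504.1 -123.1  122.8] chest pos [-156.3  -29.4  122.8] F_chest [-0.8  1.7  4.4] w 13.9 J [ 0.07  0.32 -0.4   0.   -0.85 -1.4 ]
tool axes in chest
 [[-1.     0.002  0.001]
 [ 0.002  1.    -0.   ]
 [-0.001 -0.    -1.   ]]
```

jog_arm([
  [[0, -0.6, 0.2], [0, 0, 0], 0],
  [[0, -0.8, 0.1], [0, 0, 0], 0],
  [[0, -0.8, 0], [0, 0, 0], 0],
  [[0, -0.8, 0], [0, 0, 0], 0],
  [[0, -0.6, 0], [0, 0, 0], 0],
  [[0, -0.4, 0], [0, 0, 0], 0],
  [[0, 0, 0], [0, 0, 0], 0],
])

```text
clock: 8.1
position: [513.7, -161.2, 122.5]
ee_rot: [-0.123, 0.992, 0.0, 0.001]
contact_force: [-7.8, 8.7, 20.1]
gripper_width: 14.1
```

```bash
python3 - <<'E'
from h import *
where()
E
```

```text
t 8.1 pos [ 513.7 -161.2  122.5] chest pos [-156.3  -68.7  122.5] F_chest [-5.5 10.4 20.1] w 14.1 J [-0.    0.35 -0.35 -0.   -0.87 -1.32]
tool axes in chest
 [[-1.     0.001  0.001]
 [ 0.001  1.     0.   ]
 [-0.001  0.    -1.   ]]
```

jog_arm([
  [[0, -0.2, -0.2], [0, 0, 0], 0],
  [[0, -0.2, -0.1], [0, 0, 0], 0],
  [[0, 0, 0], [0, 0, 0], 0],
])

```text
clock: 8.48
position: [513.6, -161.4, 122.7]
ee_rot: [-0.122, 0.993, 0.003, -0.0]
contact_force: [-5.7, 21.6, 10.5]
gripper_width: 13.7
```

```bash
python3 - <<'E'
from h import *
where()
E
```

```text
t 8.47 pos [ 513.6 -161.4  122.7] chest pos [-156.5  -68.9  122.7] F_chest [-0.3 22.3 10.5] w 13.7 J [-0.01  0.35 -0.35 -0.01 -0.88 -1.31]
tool axes in chest
 [[-1.     0.002  0.   ]
 [ 0.002  1.     0.007]
 [-0.     0.007 -1.   ]]
```

Motion stopped at chest y ≈ -69 (the end stop should be at -70) with the reaction up to 22 N, so the bolt is at its stop. I'll let go and rise.

jog_arm([
  [[0, 0.2, 0], [0, 0, 0], 0],
  [[0, 0, 0], [0, 0, 0], 5],
  [[0, 0, 0], [0, 0, 0], 5],
  [[0, 0, 0], [0, 0, 0], 5],
  [[0, 0, -3], [0, 0, 0], 5],
  [[0, 0, -5], [0, 0, 0], 5],
  [[0, 0, -6], [0, 0, 0], 5],
  [[0, 0, -4], [0, 0, 0], 7],
  [[0, 0, 0], [0, 0, 0], 7],
])

```text
clock: 9.6
position: [515.7, -164.6, 306.2]
ee_rot: [-0.122, 0.993, -0.001, 0.004]
contact_force: [-0.4, 0.1, -0.7]
gripper_width: 69.7
```

```bash
python3 - <<'E'
from h import *
where()
im=eyes.get_image("scene")[:,:,::-1]; c=im[110:310,70:320]
cv2.imwrite("pics/scene3.png",cv2.resize(c,None,fx=3,fy=3,interpolation=cv2.INTER_CUBIC))
print(proj("scene",T(CP,[(-169,-70,137),(-169,-20,137),(-153,-70,145)])))
E
```

```text
t 9.6 pos [ 515.7 -164.6  306.2] chest pos [-155.3  -72.5  306.2] F_chest [-0.3  0.2 -0.7] w 69.7 J [-0.01  0.19 -0.08  0.   -1.3  -1.32]
tool axes in chest
 [[-1.     0.003  0.008]
 [ 0.003  1.    -0.003]
 [-0.008 -0.003 -1.   ]]
[[180.18789542 209.65807218]
 [195.12767755 198.61563774]
 [183.5655339  211.82362044]]
```

View pics/scene3.png

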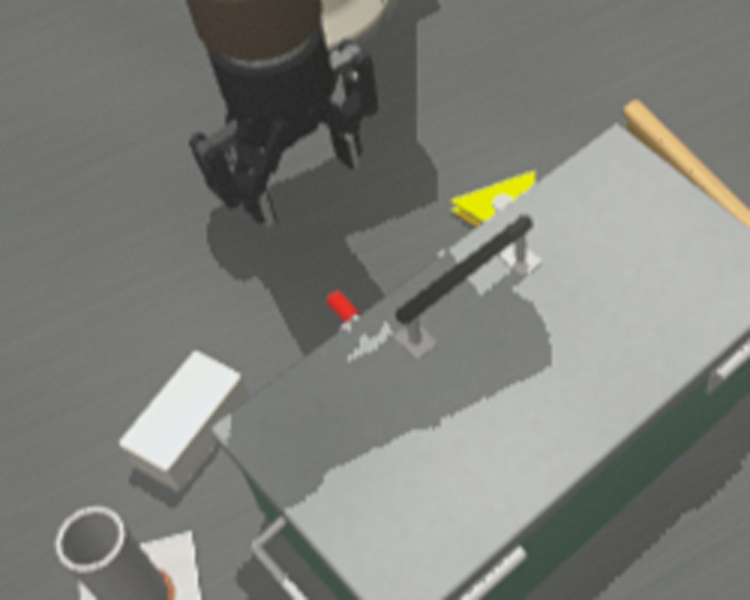

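The knob now shows at scene px (183.5, 211.5), which matches the projection for the end stop at y = -70. Nothing else has moved. Next I'll go over the handle.

jog_arm([
  [[-3, 2.4, 0], [0, 0, 10], 7],
  [[0, 0, 0], [0, 0, 10], 7],
  [[0, 0, 0], [0, 0, 10], 7],
  [[0, 0, 0], [0, 0, 10], 7],
  [[0, 0, 0], [0, 0, 10], 7],
  [[0, 0, 0], [0, 0, 10], 7],
  [[0, 0, 0], [0, 0, 10], 7],
  [[0, 0, 0], [0, 0, 10], 7],
  [[0, 0, 0], [0, 0, 10], 7],
  [[0, 0, 0], [0, 0, 0], 7],
])

```text
clock: 10.9
position: [536.7, -133.4, 300.4]
ee_rot: [0.615, 0.789, -0.001, -0.002]
contact_force: [-0.0, -0.6, 0.1]
gripper_width: 70.0
```

```bash
python3 - <<'E'
from h import *
where()
print("bar ends pred",proj("scene",T(CP,[(-65,-71,225),(-65,71,225)])).round(1).tolist(), proj("top",T(CP,[(-65,-71,225),(-65,71,225)])).round(1).tolist())
im=eyes.get_image("top")[:,:,::-1]; cv2.imwrite("pics/top4.png",im)
E
```

```text
t 10.9 pos [ 536.7 -133.4  300.4] chest pos [-127.2  -47.5  300.4] F_chest [-0.2 -0.6  0.1] w 70.0 J [ 0.05  0.22 -0.05 -0.   -1.3  -2.94]
tool axes in chest
 [[ 0.001  1.    -0.003]
 [ 1.    -0.001  0.001]
 [ 0.001 -0.003 -1.   ]]
bar ends pred [[201.8, 217.3], [246.3, 183.1]] [[309.6, 184.5], [255.7, 199.6]]
```

Joint 6 sits at -2.94, close to its limit, so I'll take the other half turn.

jog_arm([
  [[0, 0, 0], [0, 0, -10], 7],
  [[0, 0, 0], [0, 0, -10], 7],
  [[0, 0, 0], [0, 0, -10], 7],
  [[0, 0, 0], [0, 0, -10], 7],
  [[0, 0, 0], [0, 0, -10], 7],
  [[0, 0, 0], [0, 0, -10], 7],
  [[0, 0, 0], [0, 0, -10], 7],
  [[0, 0, 0], [0, 0, -10], 7],
  [[0, 0, 0], [0, 0, -10], 7],
  [[0, 0, 0], [0, 0, -10], 7],
])

```text
clock: 12.2
position: [537.1, -133.3, 301.5]
ee_rot: [-0.212, 0.977, 0.0, -0.001]
contact_force: [-0.2, -0.3, 0.4]
gripper_width: 70.0
```

jog_arm([
  [[0, 0, 0], [0, 0, -10], 7],
  [[0, 0, 0], [0, 0, -10], 7],
  [[0, 0, 0], [0, 0, -10], 7],
  [[0, 0, 0], [0, 0, -10], 7],
  [[0, 0, 0], [0, 0, -10], 7],
  [[0, 0, 0], [0, 0, -10], 7],
  [[0, 0, 0], [0, 0, -10], 7],
  [[0, 0, 0], [0, 0, -10], 7],
  [[-4.7, -6.2, 1], [0, 0, 0], 7],
  [[0, 0, 0], [0, 0, 0], 7],
])

```text
clock: 13.45
position: [577.2, -82.8, 291.9]
ee_rot: [0.79, -0.613, -0.001, 0.001]
contact_force: [-0.0, -0.2, 0.4]
gripper_width: 69.6
```

```bash
python3 - <<'E'
from h import *
where()
E
```

```text
t 13.45 pos [577.2 -82.8 291.9] chest pos [-75.6  -8.4 291.9] F_chest [-0.1 -0.2  0.4] w 69.6 J [ 0.13  0.28  0.01 -0.   -1.3   0.12]
tool axes in chest
 [[ 0.003 -1.    -0.003]
 [-1.    -0.003  0.001]
 [-0.001  0.003 -1.   ]]
```

jog_arm([
  [[-0.8, -1.1, 0], [0, 0, 0], 7],
  [[0, 0, 2.5], [0, 0, 0], 7],
  [[0, 0, 2.5], [0, 0, 0], 7],
  [[0, 0, 1.5], [0, 0, 0], 7],
  [[0, 0, 1.3], [0, 0, 0], 7],
  [[0, 0, 0.8], [0, 0, 0], 7],
  [[0, 0, 0], [0, 0, 0], 7],
])

```text
clock: 14.32
position: [584.9, -74.6, 208.1]
ee_rot: [0.788, -0.615, -0.0, 0.0]
contact_force: [-0.5, -0.5, 0.4]
gripper_width: 69.8
```

```bash
python3 - <<'E'
from h import *
where()
im=eyes.get_image("scene")[:,:,::-1]; c=im[110:310,120:320]
cv2.imwrite("pics/scene5.png",cv2.resize(c,None,fx=3,fy=3,interpolation=cv2.INTER_CUBIC))
E
```

```text
t 14.32 pos [584.9 -74.6 208.1] chest pos [-66.1  -2.3 208.1] F_chest [-0.6 -0.4  0.4] w 69.8 J [ 0.15  0.34 -0.12  0.   -1.11  0.1 ]
tool axes in chest
 [[-0.002 -1.    -0.001]
 [-1.     0.002 -0.   ]
 [ 0.     0.001 -1.   ]]
```

View pics/scene5.png

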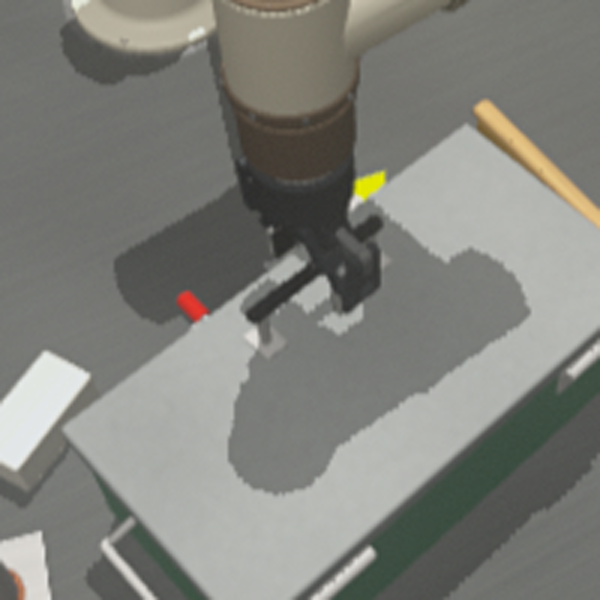

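The bar passes between the fingers at about (320,265) in the crop, with one finger behind it and one in front. I'll lower a little more and close.

jog_arm([
  [[0, -0.1, 0.3], [0, 0, 0], 7],
  [[0, 0, 0], [0, 0, 0], 0],
  [[0, 0, 0], [0, 0, 0], 0],
  [[0, 0, 0], [0, 0, 0], 0],
  [[0, 0, 0], [0, 0, 0], 0],
  [[0, 0, 0], [0, 0, 0], 0],
  [[0, 0, 0], [0, 0, 0], 0],
])

```text
clock: 15.25
position: [583.1, -75.1, 205.6]
ee_rot: [0.788, -0.615, -0.002, 0.002]
contact_force: [-7.1, -0.9, 4.4]
gripper_width: 11.7
```

```bash
python3 - <<'E'
from h import *
where()
E
```

```text
t 15.25 pos [583.1 -75.1 205.6] chest pos [-68.   -2.2 205.6] F_chest [-7.1  0.9  4.4] w 11.7 J [ 0.15  0.34 -0.12  0.   -1.11  0.1 ]
tool axes in chest
 [[-0.003 -1.    -0.007]
 [-1.     0.003  0.   ]
 [-0.     0.007 -1.   ]]
```

jog_arm([
  [[0, 0.3, 0], [0, 0, 0], 0],
  [[0, 0, -0.1], [0, 0, 0], 0],
  [[0, -0.1, -0.2], [0, 0, 0], 0],
  [[0, 0, -0.2], [0, 0, 0], 0],
  [[0, 0, 0], [0, 0, 0], 0],
])

```text
clock: 15.88
position: [583.5, -74.9, 207.1]
ee_rot: [0.788, -0.616, -0.002, 0.001]
contact_force: [4.2, -3.1, -14.7]
gripper_width: 12.2
```

```bash
python3 - <<'E'
from h import *
where()
E
```

```text
t 15.88 pos [583.5 -74.9 207.1] chest pos [-67.5  -2.2 207.1] F_chest [  3.3  -4.1 -14.7] w 12.2 J [ 0.15  0.34 -0.12 -0.   -1.11  0.1 ]
tool axes in chest
 [[-0.003 -1.    -0.004]
 [-1.     0.003  0.001]
 [-0.001  0.004 -1.   ]]
```

jog_arm([
  [[0, 0, -0.1], [0, 0, 0], 0],
  [[0, -0.1, -0.1], [0, 0, 0], 0],
  [[0, 0, -0.1], [0, 0, 0], 0],
  [[0, 0, 0], [0, 0, 0], 0],
])

```text
clock: 16.38
position: [584.4, -74.7, 209.3]
ee_rot: [0.788, -0.616, -0.002, 0.001]
contact_force: [5.3, -4.1, -16.4]
gripper_width: 11.9
```

```bash
python3 - <<'E'
from h import *
where()
E
```

```text
t 16.38 pos [584.4 -74.7 209.3] chest pos [-66.6  -2.2 209.3] F_chest [  4.1  -5.2 -16.4] w 11.9 J [ 0.15  0.34 -0.11 -0.   -1.12  0.1 ]
tool axes in chest
 [[-0.003 -1.    -0.004]
 [-1.     0.003  0.002]
 [-0.002  0.004 -1.   ]]
```

jog_arm([
  [[0, -0.1, -0.1], [0, 0, 0], 0],
  [[0, 0, -0.1], [0, 0, 0], 0],
  [[0, -0.1, -0.1], [0, 0, 0], 0],
  [[0, 0, 0], [0, 0, 0], 0],
])

```text
clock: 16.88
position: [586.9, -74.1, 214.9]
ee_rot: [0.788, -0.615, -0.001, 0.001]
contact_force: [5.0, -2.1, -9.3]
gripper_width: 12.3
```

```bash
python3 - <<'E'
from h import *
where()
E
```

```text
t 16.88 pos [586.9 -74.1 214.9] chest pos [-64.1  -2.2 214.9] F_chest [ 4.4 -3.3 -9.3] w 12.3 J [ 0.15  0.34 -0.1  -0.   -1.13  0.1 ]
tool axes in chest
 [[-0.002 -1.    -0.002]
 [-1.     0.002  0.   ]
 [-0.     0.002 -1.   ]]
```

The lid has broken free: the pull fell from 16 N to 9 N, and the bar is up about 9 mm. Now I'll carry it to about 23 mm at the bar, following the arc.

jog_arm([
  [[0, -0.1, -0.2], [0, 0, 0], 0],
  [[0, -0.1, -0.2], [0, 0, 0], 0],
  [[0, -0.1, -0.2], [0, 0, 0], 0],
  [[0, -0.1, -0.2], [0, 0, 0], 0],
  [[0, -0.1, -0.2], [0, 0, 0], 0],
  [[0, -0.1, -0.2], [0, 0, 0], 0],
  [[0, -0.1, -0.2], [0, 0, 0], 0],
  [[0, 0, 0], [0, 0, 0], 0],
  [[0, 0, 0], [0, 0, 0], 0],
])

```text
clock: 18.0
position: [594.7, -72.1, 230.9]
ee_rot: [0.788, -0.615, 0.001, -0.001]
contact_force: [5.2, -1.8, -8.9]
gripper_width: 11.5
```

```bash
python3 - <<'E'
from h import *
where()
for n in ("scene","top"):
  im=eyes.get_image(n)[:,:,::-1]; c=im[110:360,70:380] if n=="scene" else im[90:300,140:440]
  cv2.imwrite(f"pics/{n}6.png",cv2.resize(c,None,fx=2.4,fy=2.4,interpolation=cv2.INTER_CUBIC))
# predicted front corner pixels in crop for angles
for th in (0,.05,.1,.135,.17):
  P=[]
  for y in (223.4,-223.4):
    x,z=-236,27; P.append((118+x*np.cos(th)+z*np.sin(th),y,150+z*np.cos(th)-x*np.sin(th)))
  P.append((118-183*np.cos(th)+75*np.sin(th),-71,150+75*np.cos(th)+183*np.sin(th)))
  print(th,((proj("scene",T(CP,P))-[70,110])*2.4).round().tolist(),((proj("top",T(CP,P))-[140,90])*2.4).round().tolist(), np.round(P[2],1))
E
```

```text
t 18.0 pos [594.7 -72.1 230.9] chest pos [-56.   -2.2 230.9] F_chest [ 4.6 -3.  -8.9] w 11.5 J [ 0.15  0.34 -0.06 -0.   -1.17  0.1 ]
tool axes in chest
 [[-0.002 -1.     0.003]
 [-1.     0.002 -0.   ]
 [ 0.    -0.003 -1.   ]]
0 [[490.0, 98.0], [166.0, 342.0], [316.0, 257.0]] [[155.0, 354.0], [550.0, 243.0], [407.0, 227.0]] [-65. -71. 225.]
0.05 [[492.0, 92.0], [164.0, 337.0], [318.0, 255.0]] [[154.0, 352.0], [552.0, 240.0], [407.0, 222.0]] [-61.  -71.  234.1]
0.1 [[493.0, 86.0], [163.0, 333.0], [320.0, 253.0]] [[152.0, 349.0], [554.0, 236.0], [407.0, 216.0]] [-56.6 -71.  242.9]
0.135 [[495.0, 82.0], [162.0, 331.0], [321.0, 252.0]] [[151.0, 347.0], [555.0, 233.0], [406.0, 212.0]] [-53.2 -71.  248.9]
0.17 [[497.0, 79.0], [161.0, 328.0], [323.0, 251.0]] [[149.0, 344.0], [556.0, 230.0], [406.0, 208.0]] [-49.7 -71.  254.9]
```

View pics/scene6.png

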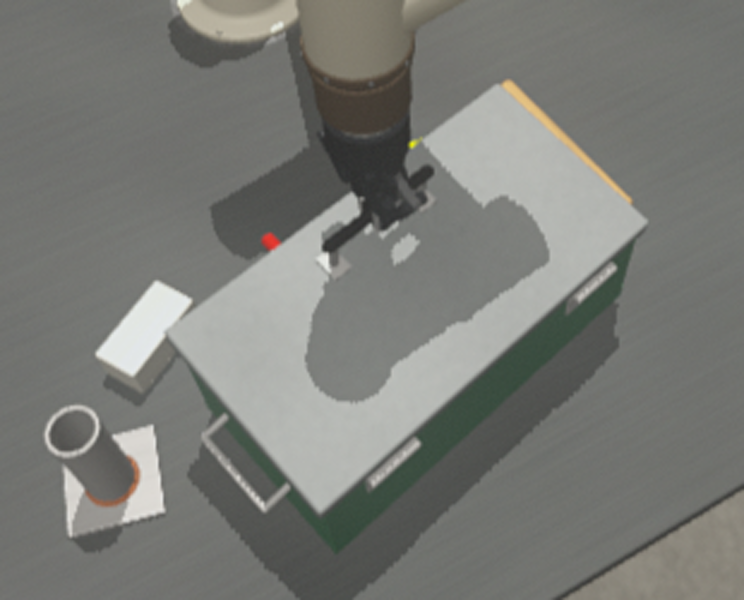

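View pics/top6.png

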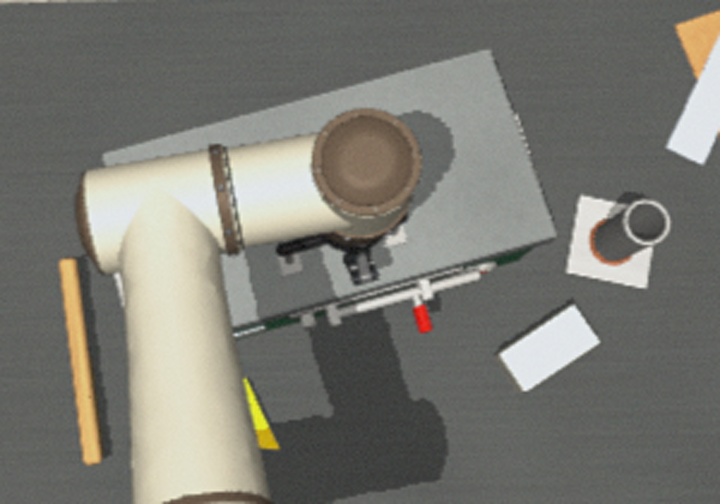

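The lid is up about 34 mm at its front edge by the arm's reading. The corner pixels agree with 0.12–0.14 rad. The bolt knob is still at the right end and the bystanders haven't moved. I'll trim by 2 mm and settle.

jog_arm([
  [[0, 0.1, 0.2], [0, 0, 0], 0],
  [[0, 0, 0], [0, 0, 0], 0],
  [[0, 0, 0], [0, 0, 0], 0],
  [[0, 0, 0], [0, 0, 0], 0],
  [[0, 0, 0], [0, 0, 0], 0],
  [[0, 0, 0], [0, 0, 0], 0],
  [[0, 0, 0], [0, 0, 0], 0],
  [[0, 0, 0], [0, 0, 0], 0],
])

```text
clock: 19.1
position: [593.5, -72.4, 228.7]
ee_rot: [0.788, -0.615, 0.001, -0.001]
contact_force: [4.9, -0.8, -9.5]
gripper_width: 12.1
```

```bash
python3 - <<'E'
from h import *
s,_,_=where(); print(abs(s["joint_vel"]).max())
print(proj("top",T(CP,[(-153,-70,141)])))
im=eyes.get_image("top")[:,:,::-1]; hsv=cv2.cvtColor(im.copy(),cv2.COLOR_BGR2HSV)
m=((hsv[...,0]<6)|(hsv[...,0]>174))&(hsv[...,1]>180)&(hsv[...,2]>100);ys,xs=np.nonzero(m);k=xs<340
w=ray("top",(xs[k].mean(),ys[k].mean()),141);d=w[:2]-CP[:2];print("knob y chest",-np.sin(CP[2])*d[0]+np.cos(CP[2])*d[1])
s,_,_=where()
a=cv2.imread("pics/top0.png");
for n,z in (("block",50),("tube_post",148),("wire_brush",38)):
  r=nets.boxes_of("top",n); print(n,[(round(q["conf"],2),(np.array(q["position"])*[512,384]).round(1).tolist()) for q in r[:2]])
E
```

```text
t 19.1 pos [593.5 -72.4 228.7] chest pos [-57.3  -2.2 228.7] F_chest [ 4.6 -2.  -9.5] w 12.1 J [ 0.15  0.34 -0.07 -0.   -1.16  0.1 ]
tool axes in chest
 [[-0.002 -1.     0.002]
 [-1.     0.002 -0.   ]
 [ 0.    -0.002 -1.   ]]
0.001729084108234998
[[315.52968982 221.07347639]]
knob y chest -69.32028507351254
t 19.15 pos [593.5 -72.4 228.7] chest pos [-57.3  -2.2 228.7] F_chest [ 4.8 -2.6 -8.3] w 12.2 J [ 0.15  0.34 -0.07 -0.   -1.16  0.1 ]
tool axes in chest
 [[-0.002 -1.     0.002]
 [-1.     0.002 -0.   ]
 [ 0.    -0.002 -1.   ]]
block [(0.66, [365.8, 234.2]), (0.26, [263.5, 193.9])]
tube_post [(0.68, [395.2, 187.9]), (0.41, [315.4, 214.3])]
wire_brush [(0.77, [177.2, 245.1])]
```

```bash
python3 - <<'E'
from bench import arm
print(arm.job_done())
E
```

```text
the job is handed in; nothing more can be done
None
```

I slid the bolt to its open end stop, broke the lid free of the gasket and held it ajar. I handed the job in at about 19 s with the gripper still closed on the handle; no verdict is reported.

- **Bolt:** it stopped against the end stop with about 22 N of reaction. The last picture puts the knob at y ≈ -69 mm in the chest frame, where -70 mm is fully open.
- **Lid:** the pull peaked at about 16 N, then dropped to about 9 N as the gasket let go, and the lid did not fly up. The bar's rise at the end, about 23 mm, puts the lid at about 0.13 rad, or roughly 31 mm at the front edge. I did not read the joint itself. Lid corner pixels, taken just before a last 2 mm trim down, agreed with 0.12–0.14 rad.
- **Hold:** the arm was still at the end, carrying about 8–9 N, slightly above the stated 5–7 N. I put that down to the grip rubbing on the bar.
- **Bystanders:** the network's positions for the block and the tube post matched the start within about 3 px. The brush was reported about 6 px off, which I put down to the arm partly covering it; it looked unmoved in the pictures. The magnet was only partly visible, and I checked it by eye only.

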